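# Brush out the air-filter bowls

## Robot

A 6-joint arm with a two-finger parallel gripper is mounted at the origin on the work surface. World frame = base frame: x ahead of the robot, y to its left, z up, the work surface at z = 0. Lengths are in m, angles in rad, forces in N, time in s.
With the tool pointing down it reaches from about 0.35 to 0.775 m from the base axis. Payload 5.5 kg.
Tool frame: the origin (TCP) lies between the finger pads; the fingertips stand 8 mm ahead of it and the grasp point (between the pads) lies 11 mm behind it; z points along the fingers, y is the line along which they close (so a half turn about z gives the same grasp; the last joint's range is limited). The gripper opens to 85 mm and grips with 20 to 120 N. Pads are 22 mm wide; open, the fingers measure 114 mm over their backs; the gripper's body (76 mm by 85 mm) begins 54 mm behind the grasp point. The pads swing forward as they close: fully open they stand 13 mm farther back than shut.
Start: joints at [-1.479, 0.313, 0.046, 1.304, 0, 1.431], TCP at [0.132, -0.56, 0.239] pointing down, gripper open.
Joint ranges: [-2.76, 2.76], [-0.86, 1.69], [-1.03, 1.26], [-2.2, 2.34], [-1.47, 1.5], [-3.14, 3.14]. Speed limits (rad/s): [2.57, 2.57, 3.14, 3.14, 3.14, 3.14].

## Interface

Orientations are given as a unit quaternion [w, x, y, z].
In Python, from workcell import status, vision, job gives the robot as it stands. The module is installed in compiled form; this text tells all that it offers.
- The arm moves only by the tool apply_moves, never from a script. Its argument "moves" is one flat list of numbers, 6 for each row, row after row: the shift along the world's x, y, z in units of 25 mm (1.0 is 25 mm), then the turn, a rotation vector about the world's x, y, z in rad. In form: [x, y, z, rx, ry, rz, x, y, z, rx, ry, rz, ...]. A call has 1 to 20 rows; each row is the pose to reach, as a shift and turn from the pose commanded when the call began; what a row does not reach only later rows make up. A row lasts 1/12 s, in which the tool goes at most 41.7 mm and 7.16 degrees, less where a joint would pass 70% of its speed; a pose out of reach is approached as far as the arm can. A call with a gripper value outside its range is refused whole. "claw" is the opening in per cent of the stroke, from 0 (shut) to 100 (fully open), set as the call begins (left out, the last holds). The fingers move at their own pace and stop on an object; "newtons" is the grip in N (left out, the last holds). Time passes only in rows, so rows that repeat a pose let the fingers close. It gives the time, the measured TCP pose, the force, the opening and the grip force at its end, in the units of the state.
- status.get_state(): the state, without advancing time (a new reading comes with each control period).
- vision.read_camera(name): name is "scene" or "top" or "wrist"; returns a dict with "image" (420x560x3 uint8, blue, green, red), "camera_matrix" (3x3 intrinsics, pixels), "camera_from_world" (4x4, takes a point from world to camera coordinates). Camera axes: x right, y down, z forward; pixel columns grow to the right and rows downward; lengths in m; the calibration is good to about 2 mm. The wrist camera is an equidistant fisheye: a pixel r from the principal point sees the ray r / f radians off the axis. A picture is of the moment at which its call begins. There is no depth.
- job.hand_in(): hands the job in; it is judged then, once.
The state is a dict: "clock": time; "joint_pos": joint angles; "qvel": joint speeds; "tau": joint torques, N m; "tcp_pos": TCP position; "orientation": TCP orientation; "wrist_force": force on the tool from outside, world axes, zero at the start; "ft_torque": the same for the moment, N m; "finger_gap": finger opening in m; "grip_force": force on a finger pad.
Only numpy, scipy, OpenCV 4.12 (cv2) and the standard library are available. Lean on these libraries where they do the work, as an engineer would, in place of code of your own. Each camera call takes 0.05 s, during which the arm holds its last target. There are 200 camera calls.

## Task

Slide each open aluminium filter bowl clear of the crowd of lidded tins without shifting the tins or anything else on the bench, so that the bowls stand upright on the black mat with a clear gap between them. Then take the brush from its stand and brush out the bowls in order of height, shortest first: in each, push the brush right down to the floor of the bowl, draw its tip up to the mouth, and push it down to the floor again. Finally hang the brush upright back in its stand, and leave the bowls on the mat, apart.

Things in the scene. Friction and masses are not known exactly. Their poses are not given: they have to be found in the camera images.
- bowl_short_mid (a point): centre (on the axis, half-way up) of the shortest of up to three plain aluminium air-filter bowls: open-topped round cup, 50 mm tall, 78 mm outside diameter, 70 mm bore, flat floor 10 mm thick (so the floor inside is 10 mm above the bench), 4 mm wall, about 0.14 kg, loose; z is its axis, mouth up. May be absent
- bowl_short: the same shortest bowl, origin at the centre of its underside. It is too wide for most grippers, but slides on the bench when pushed low on the outside, or dragged from within by closed fingers reaching through the mouth to 35 mm above the bench; a pull near the rim may tip it
- bowl_mid_mid (a point): centre (on the axis, half-way up) of the middle-height of up to three plain aluminium air-filter bowls: open-topped round cup, 65 mm tall, 78 mm outside diameter, 70 mm bore, flat floor 10 mm thick (so the floor inside is 10 mm above the bench), 4 mm wall, about 0.14 kg, loose; z is its axis, mouth up. May be absent
- bowl_mid: the same middle-height bowl, origin at the centre of its underside. It is too wide for most grippers, but slides on the bench when pushed low on the outside, or dragged from within by closed fingers reaching through the mouth to 35 mm above the bench; a pull near the rim may tip it
- bowl_tall_mid (a point): centre (on the axis, half-way up) of the tallest of up to three plain aluminium air-filter bowls: open-topped round cup, 80 mm tall, 78 mm outside diameter, 70 mm bore, flat floor 10 mm thick (so the floor inside is 10 mm above the bench), 4 mm wall, about 0.14 kg, loose; z is its axis, mouth up. May be absent
- bowl_tall: the same tallest bowl, origin at the centre of its underside. It is too wide for most grippers, but slides on the bench when pushed low on the outside, or dragged from within by closed fingers reaching through the mouth to 35 mm above the bench; a pull near the rim may tip it
- tin0_mid (a point): centre of a lidded steel tin with a black lid, 78 mm diameter, 70 mm tall, about 0.7 kg, loose; the three tins stand in a touching row along the near side of a low steel rail, and the bowls start on the near side of the tins, one against each, touching tins and each other
- tin1_mid (a point): centre of a lidded steel tin with a black lid, 78 mm diameter, 70 mm tall, about 0.7 kg, loose; the three tins stand in a touching row along the near side of a low steel rail, and the bowls start on the near side of the tins, one against each, touching tins and each other
- tin2_mid (a point): centre of a lidded steel tin with a black lid, 78 mm diameter, 70 mm tall, about 0.7 kg, loose; the three tins stand in a touching row along the near side of a low steel rail, and the bowls start on the near side of the tins, one against each, touching tins and each other
- rail_mid (a point): centre of the low dark steel rail (30 x 320 x 50 mm, fixed) behind the tins; x points away from the tins, across the rail; y along the rail. Tin centres start 55.5 mm and bowl centres 134 mm from it in its -x direction, at y = -78.5, 0 or 78.5 mm
- mat_mid (a point): centre of the black rubber mat, a thin sheet level with the bench (nothing catches on its edge), 150 mm along its x, 400 mm along its y
- brush_grip (a point): centre of the upright brush's round wooden handle, 22 mm diameter and 70 mm long, reaching from 40 mm below this point (the flange) to 30 mm above it; z is the brush's axis, handle end up. About 0.12 kg
- brush_tip (a point): lower end of the brush, 155 mm below the handle centre along its axis; the stiff bristle head is 60 mm long and 36 mm in diameter, above it a thin rod
- brush_flange (a point): centre of the underside of the brush's black flange (66 mm diameter, 5 mm thick), 110 mm above the tip and 45 mm below the handle centre; in the stand the flange rests on the top plate
- brush: the brush, origin at its tip
- stand_hole (a point): centre, on the upper face, of the 51 mm round hole in the top plate of the fixed four-legged steel stand (110 x 110 mm, top 120 mm above the bench) in which the brush hangs upright by its flange; the brush lifts straight up and out
- screwdriver: bystander, not part of the job: screwdriver lying down, handle towards its -x
- spanner: bystander, not part of the job: steel wrench lying down, handle towards its -x
- coupling: bystander, not part of the job: short steel conduit coupling, 32 mm diameter, 40 mm tall
- tape: bystander, not part of the job: roll of black tape lying flat, 90 mm diameter, 19 mm tall
- junction_box: bystander, not part of the job: white plastic junction box, 80 x 80 x 45 mm
- oil_can: bystander, not part of the job: steel oil can, 52 mm diameter, 100 mm tall
Not all that is in view belongs to the job. Of the things shaped like the part that bears stand_hole, the dark steel one is meant.

How it is judged:
On the way, in this order (a step that is already met when the one before it is completed fails the run):
1. every bowl stands upright on the mat, clear of the others (x of bowl_short_mid in the frame of mat_mid between -0.07 and 0.07 m and y of bowl_short_mid in the frame of mat_mid between -0.195 and 0.195 m and angle between each of bowl_short_mid, bowl_mid_mid, bowl_tall_mid's own z axis and vertical below 0.1 rad and height (world z) of bowl_short_mid below 0.033 m and x of bowl_mid_mid in the frame of mat_mid between -0.07 and 0.07 m and y of bowl_mid_mid in the frame of mat_mid between -0.195 and 0.195 m and height (world z) of bowl_mid_mid below 0.0405 m and x of bowl_tall_mid in the frame of mat_mid between -0.07 and 0.07 m and y of bowl_tall_mid in the frame of mat_mid between -0.195 and 0.195 m and height (world z) of bowl_tall_mid below 0.048 m and horizontal distance between bowl_short_mid and bowl_mid_mid above 0.083 m and horizontal distance between each of bowl_short_mid, bowl_mid_mid and bowl_tall_mid above 0.083 m), for 0.2 s.
2. brush tip is down at the floor of the shortest bowl (within 12 mm) (horizontal distance between brush_tip and bowl_short_mid below 0.032 m and z of brush_tip in the frame of bowl_short_mid below -0.003 m), for 0.05 s.
3. brush tip is drawn up to the mouth of the shortest bowl (within 10 mm of the rim, or higher, still over it) (horizontal distance between brush_tip and bowl_short_mid below 0.032 m and z of brush_tip in the frame of bowl_short_mid above 0.015 m), for 0.05 s.
4. brush tip is down at the floor of the shortest bowl a second time (all of step 2), for 0.05 s.
5. brush tip is down at the floor of the middle bowl (within 12 mm) (horizontal distance between brush_tip and bowl_mid_mid below 0.032 m and z of brush_tip in the frame of bowl_mid_mid below -0.0105 m), for 0.05 s.
6. brush tip is drawn up to the mouth of the middle bowl (within 10 mm of the rim, or higher, still over it) (horizontal distance between brush_tip and bowl_mid_mid below 0.032 m and z of brush_tip in the frame of bowl_mid_mid above 0.0225 m), for 0.05 s.
7. brush tip is down at the floor of the middle bowl a second time (all of step 5), for 0.05 s.
8. brush tip is down at the floor of the tallest bowl (within 12 mm) (horizontal distance between brush_tip and bowl_tall_mid below 0.032 m and z of brush_tip in the frame of bowl_tall_mid below -0.018 m), for 0.05 s.
9. brush tip is drawn up to the mouth of the tallest bowl (within 10 mm of the rim, or higher, still over it) (horizontal distance between brush_tip and bowl_tall_mid below 0.032 m and z of brush_tip in the frame of bowl_tall_mid above 0.03 m), for 0.05 s.
10. brush tip is down at the floor of the tallest bowl a second time (all of step 8), for 0.05 s.
At the end, for the whole second after the job is handed in: Every bowl present stands upright at rest on the mat (its centre over the mat, at least 5 mm inside the edge), bowl centres more than 83 mm apart (a gap of 5 mm); the brush hangs upright at rest in the stand, its flange on the top plate (within 8 mm) and within 15 mm of the hole's centre (all of step 1 and linear speed of each of bowl_short, bowl_mid, bowl_tall, brush below 0.02 m/s and horizontal distance between brush_flange and stand_hole below 0.015 m and z of brush_flange in the frame of stand_hole between -0.008 and 0.008 m and angle between brush_grip's own z axis and vertical below 0.12 rad); the robot touches nothing.
It fails at once if a lidded tin is shifted more than 20 mm (distance of any of tin0_mid, tin1_mid, tin2_mid from where it was at the start of the episode above 0.02 m).
It fails at once if another loose thing on the bench is shifted more than 30 mm (distance of any of screwdriver, spanner, coupling, tape, junction_box, oil_can from where it was at the start of the episode above 0.03 m).
Of bowl_short, bowl_mid, bowl_tall only 2 to 3 are there at a start; the rules pass over those that are not, and their reading is None.
At some moment in a run one of bowl_short, bowl_mid, bowl_tall may be knocked a few centimetres aside while the robot is not near it.
It also fails if it takes over 210 s, if anything falls off the work surface, if the arm or the gripper's body presses on something with over 40 N, if the wrist force passes 120 N, or if a joint passes its speed limit or range.

## Working session

There is one attempt and no reset: what is moved stays moved. The work goes in short steps, Python scripts to look and compute and a tool call to move; the robot and the scene stay as the last step left them, time stands still between calls to the robot, and variables do not carry over. Pictures are saved under pics/ and viewed, at most 14 in all, crops included, and the job is handed in when it is done.

Besides the shell and the picture viewer there is one more tool, called after ">>>" as name(argument=value, ...) on one line, values as JSON. apply_moves: Moves the arm, as the interface text tells. Its arguments: {"type":"object","properties":{"moves":{"type":"array","items":{"type":"number"}},"claw":{"type":"number"},"newtons":{"type":"number"}},"required":["moves"]}

```bash
mkdir -p pics
cat > h.py <<'E'
import numpy as np, cv2
from workcell import status, vision, job
def snap(cam,name,crop=None,scale=1):
    r=vision.read_camera(cam); im=r["image"]
    np.savez('cal_'+cam+'.npz',K=r["camera_matrix"],T=r["camera_from_world"])
    if crop: x0,y0,x1,y1=crop; im=im[y0:y1,x0:x1]
    if scale!=1: im=cv2.resize(im,None,fx=scale,fy=scale,interpolation=cv2.INTER_CUBIC)
    cv2.imwrite('pics/'+name+'.png',im)
    return r
def p2w(cam,uv,z):
    c=np.load('cal_'+cam+'.npz');K,T=c['K'],c['T'];R=T[:3,:3];o=-R.T@T[:3,3]
    uv=np.atleast_2d(np.array(uv,float)); out=[]
    for u,v in uv:
        x=(u-K[0,2])/K[0,0];y=(v-K[1,2])/K[1,1]
        if cam=='wrist':
            t=np.hypot(x,y);s=np.sin(t)/t if t>1e-9 else 1;d=np.array([x*s,y*s,np.cos(t)])
        else: d=np.array([x,y,1])
        d=R.T@d; out.append((o+d*(z-o[2])/d[2]))
    return np.round(np.array(out),4)
E
python3 - <<'E'
from h import *
snap('top','top0',scale=1.42);r=snap('scene','scene0',scale=1.42)
c=np.load('cal_top.npz');print(c['K'],c['T'])
print(status.get_state())
E
```

```text
[[544.87158244   0.         280.33914523]
 [  0.         544.87158244 212.52720851]
 [  0.           0.           1.        ]] [[ 0.02427351 -0.99965417  0.01011631 -0.12478604]
 [-0.98315848 -0.02570403 -0.18093843  0.59035222]
 [ 0.18113588 -0.00555392 -0.9834424   1.91972252]
 [ 0.          0.          0.          1.        ]]
{'clock': 0.1, 'joint_pos': array([-1.47861131e+00,  3.13921158e-01,  4.51365276e-02,  1.30362408e+00,
       -3.96337586e-06,  1.43120955e+00]), 'qvel': array([ 3.61173684e-04, -2.38247906e-03,  2.02784579e-03, -3.04655569e-04,
        9.47740260e-05, -1.45864500e-03]), 'tau': array([ 2.65185976e-03, -4.81727350e+01,  2.99243098e+01,  1.27293082e-02,
       -1.00853115e-04,  4.35782823e-06]), 'tcp_pos': array([ 0.13203561, -0.55919202,  0.23851837]), 'orientation': array([-8.06011541e-04,  9.93292418e-01,  1.15626651e-01,  1.71245180e-05]), 'wrist_force': array([ 0.15885742,  0.51352314, -0.96108284]), 'ft_torque': array([-0.01514544,  0.05043126,  0.05171323]), 'grip_force': 0.0, 'finger_gap': 0.08534965608091076}
```

View pics/top0.png

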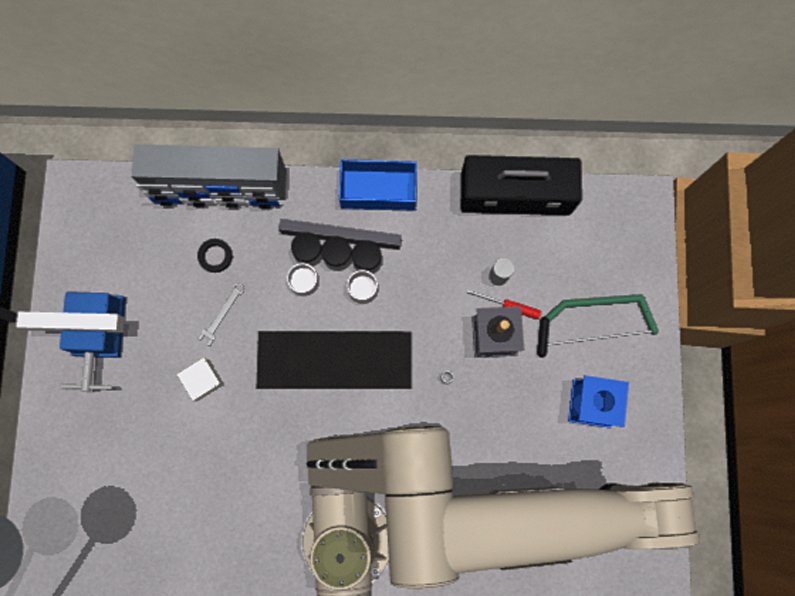

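View pics/scene0.png

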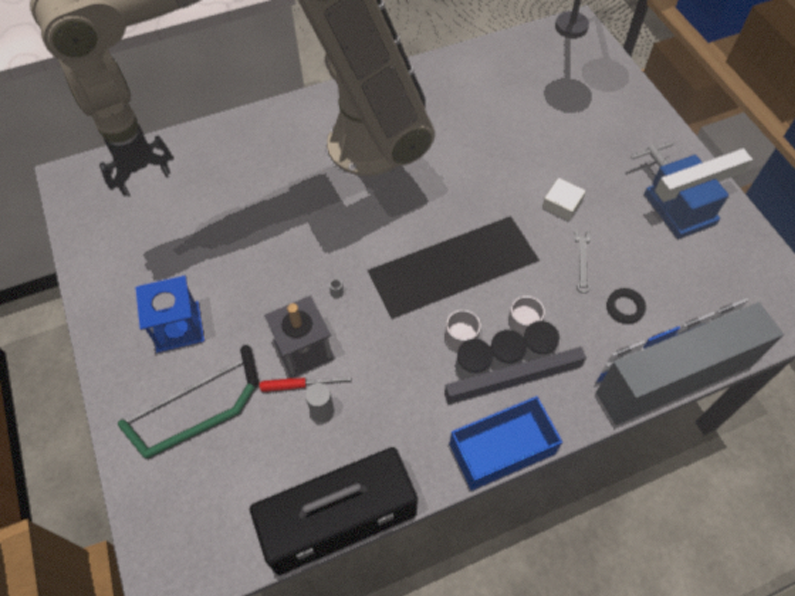

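The top view shows two bowls at about (302,279) and (362,286), and the black mat spans (257–411, 331–388). The brush is in the dark stand at (503,325), with the rail behind the tins. I'll enlarge the bowl area next.

Run:
```python
from h import *
snap('top','top1',crop=(170,145,370,280),scale=4)
s=1.42
print('mat',p2w('top',np.array([[257,332],[411,331],[411,387],[258,388]])/s,0))
print('rail top ends',p2w('top',np.array([[283,221],[401,238]])/s,.05))
print('brush',p2w('top',np.array([[503,325]])/s,.19),'plate',p2w('top',np.array([[478,311],[521,308],[523,348],[479,350]])/s,.12))
r=snap('scene','tmp');im=r['image'][190:280,290:420]
cv2.imwrite('pics/sc1.png',cv2.resize(im,None,fx=6,fy=6,interpolation=cv2.INTER_CUBIC))
```

```text
mat [[ 0.5139  0.2545  0.    ]
 [ 0.5269 -0.1457  0.    ]
 [ 0.3815 -0.1488 -0.    ]
 [ 0.3691  0.2437 -0.    ]]
rail top ends [[ 0.8001  0.1948  0.05  ]
 [ 0.7627 -0.1134  0.05  ]]
brush [[ 0.5191 -0.3584  0.19  ]] plate [[ 0.5633 -0.3068  0.12  ]
 [ 0.5736 -0.4129  0.12  ]
 [ 0.4745 -0.4173  0.12  ]
 [ 0.4668 -0.3098  0.12  ]]
```

View pics/top1.png

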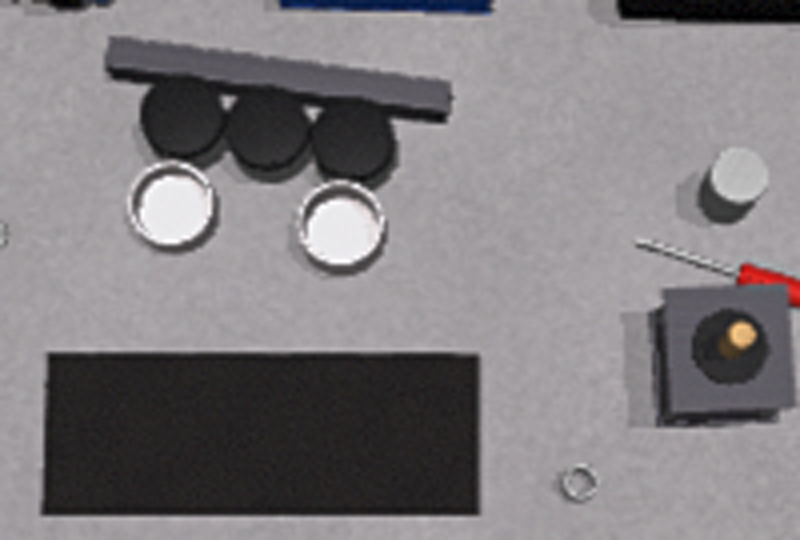

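View pics/sc1.png

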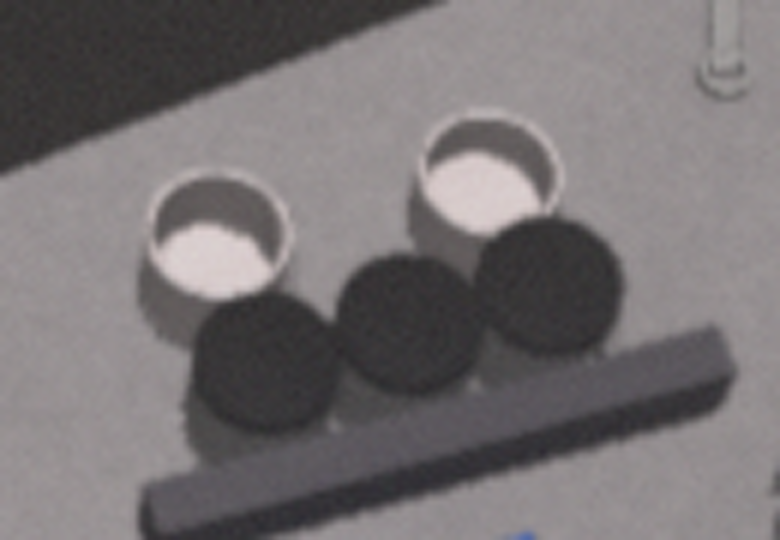

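Run:
```python
from h import *
from scipy.optimize import least_squares
def ray(cam,uv):
    a=p2w(cam,uv,0)[0];b=p2w(cam,uv,1)[0];return a,b
t=lambda u,v:(u/4+170,v/4+145); s=lambda u,v:(u/6+290,v/6+190)
for n,a,b in [('L',t(172,204),s(490,173)),('R',t(341.5,225.5),s(220,234))]:
    for z in (.05,.065,.08): print(n,z,p2w('top',a,z)[0],p2w('scene',b,z)[0])
print('rail',p2w('top',[t(108,52),t(450,97)],.05))
print('tins',p2w('top',[t(184,118),t(268,129),t(354,140)],.07))
print('mat',p2w('top',[t(47,353),t(480,353),t(480,515),t(43,515)],0))
print('brush',p2w('top',[t(741,334)],.195),'flange',p2w('top',[t(730,346)],.125), p2w('top',[t(665,287),t(790,284),t(797,410),t(672,415)],.12))
print('coupling',p2w('top',[t(579,481)],.04))
```

```text
L 0.05 [0.649  0.1371 0.05  ] [0.6557 0.1375 0.05  ]
L 0.065 [0.6458 0.1353 0.065 ] [0.6622 0.1316 0.065 ]
L 0.08 [0.6426 0.1335 0.08  ] [0.6688 0.1256 0.08  ]
R 0.05 [ 0.6331 -0.018   0.05  ] [ 0.6324 -0.013   0.05  ]
R 0.065 [ 0.63   -0.0186  0.065 ] [ 0.6392 -0.0174  0.065 ]
R 0.08 [ 0.6269 -0.0192  0.08  ] [ 0.6459 -0.0218  0.08  ]
rail [[ 0.7908  0.2028  0.05  ]
 [ 0.7565 -0.1139  0.05  ]]
tins [[ 0.7249  0.1275  0.07  ]
 [ 0.7167  0.0509  0.07  ]
 [ 0.7085 -0.0276  0.07  ]]
mat [[ 0.5161  0.2518  0.    ]
 [ 0.5263 -0.1478  0.    ]
 [ 0.3771 -0.1509  0.    ]
 [ 0.3672  0.247   0.    ]]
brush [[ 0.5196 -0.3611  0.195 ]] flange [[ 0.5199 -0.3617  0.125 ]] [[ 0.5713 -0.3055  0.12  ]
 [ 0.5769 -0.415   0.12  ]
 [ 0.4661 -0.4206  0.12  ]
 [ 0.459  -0.3122  0.12  ]]
coupling [[ 0.4069 -0.2381  0.04  ]]
```

>>> apply_moves(moves=[19.9, 21.6, -1.5, 0, 0, -0.232, 19.9, 21.6, -1.5, 0, 0, -0.232, 19.9, 21.6, -1.5, 0, 0, -0.232, 19.9, 21.6, -1.5, 0, 0, -0.232, 19.9, 21.6, -1.5, 0, 0, -0.232, 19.9, 21.6, -1.5, 0, 0, -0.232, 19.9, 21.6, -1.5, 0, 0, -0.232, 19.9, 21.6, -1.5, 0, 0, -0.232, 19.9, 21.6, -1.5, 0, 0, -0.232, 19.9, 21.6, -1.5, 0, 0, -0.232, 19.9, 21.6, -1.5, 0, 0, -0.232, 19.9, 21.6, -1.5, 0, 0, -0.232, 19.9, 21.6, -1.5, 0, 0, -0.232, 19.9, 21.6, -1.5, 0, 0, -0.232, 19.9, 21.6, -1.5, 0, 0, -0.232, 19.9, 21.6, -1.5, 0, 0, -0.232, 19.9, 21.6, -1.5, 0, 0, -0.232, 19.9, 21.6, -1.5, 0, 0, -0.232, 19.9, 21.6, -1.5, 0, 0, -0.232, 19.9, 21.6, -1.5, 0, 0, -0.232], claw=0)

```text
clock: 1.87
tcp_pos: [0.6299, -0.0182, 0.2008]
orientation: [0.0, 1.0, 0.001, -0.001]
wrist_force: [-0.3, -0.5, 0.1]
finger_gap: 0.0002
grip_force: 0.0
```

Run:
```python
from h import *
snap('wrist','w1',scale=1.42);s=status.get_state();print(s['tcp_pos'],s['orientation'],s['clock'],s['finger_gap'])
```

```text
[ 0.62922485 -0.01924443  0.20108526] [ 1.30855309e-04  9.99999516e-01  5.14834099e-04 -8.28414854e-04] 1.9167 0.00013520877965511938
```

View pics/w1.png

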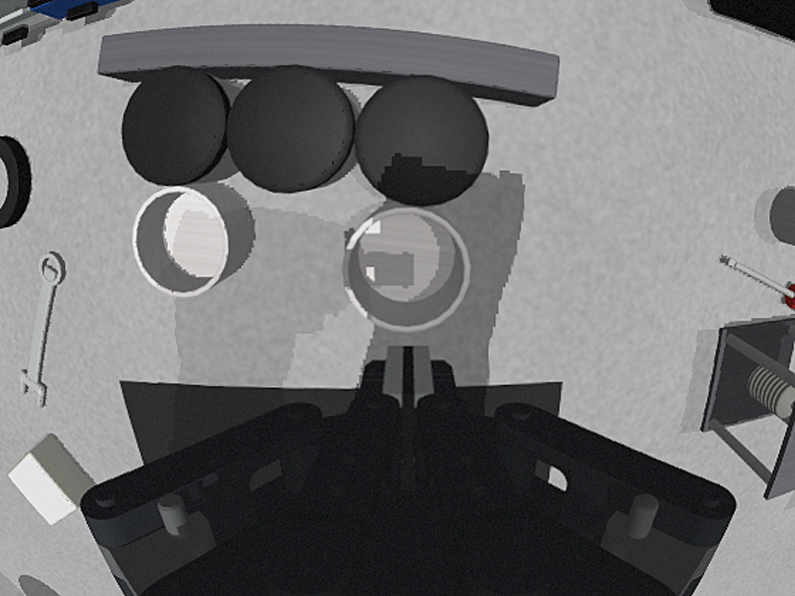

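The wrist view shows R's rim centred near (407,270), spanning x 347–470. L's rim is centred near (181,242), spanning x 134–228. The inner floors give the heights.

Run:
```python
from h import *
s=1.42
for n,pts in [('R',[(347,268),(470,268),(408,207),(408,332)]),('L',[(134,243),(228,243),(181,187),(181,296)])]:
  for z in (.05,.065,.08):
    p=p2w('wrist',np.array(pts)/s,z);print(n,z,np.linalg.norm(p[0]-p[1]).round(4),np.linalg.norm(p[2]-p[3]).round(4),p.mean(0))
```

```text
R 0.05 0.0782 0.0816 [ 0.63285 -0.01735  0.05   ]
R 0.065 0.074 0.0773 [ 0.63615 -0.01735  0.065  ]
R 0.08 0.0699 0.0729 [ 0.639475 -0.017325  0.08    ]
L 0.05 0.0756 0.0758 [0.65255  0.138275 0.05    ]
L 0.065 0.0716 0.0718 [0.65485  0.130125 0.065   ]
L 0.08 0.0676 0.0677 [0.65715 0.12195 0.08   ]
```

>>> apply_moves(moves=[0, 0, -1.5, 0, 0, 0, 0, 0, -3, 0, 0, 0, 0, 0, -4.5, 0, 0, 0, 0, 0, -5.6, 0, 0, 0, 0, 0, -6.6, 0, 0, 0, 0, 0, -6.6, 0, 0, 0, -0.4, 0, -6.6, 0, 0, 0, -0.8, 0, -6.6, 0, 0, 0, -1.0, 0, -6.6, 0, 0, 0, -1.2, 0, -6.6, 0, 0, 0, -1.5, 0, -6.6, 0, 0, 0, -1.8, 0, -6.6, 0, 0, 0, -2.1, 0, -6.6, 0, 0, 0, -2.4, 0, -6.6, 0, 0, 0])

```text
clock: 3.08
tcp_pos: [0.5692, -0.0198, 0.0373]
orientation: [0.0, 1.0, -0.0, 0.0]
wrist_force: [1.7, 0.2, 0.3]
finger_gap: -0.0002
grip_force: 0.6
```

Run:
```python
from h import *
snap('wrist','w2');snap('scene','sc2',crop=(230,140,510,320),scale=2.8)
```

```text
(no output)
```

View pics/sc2.png

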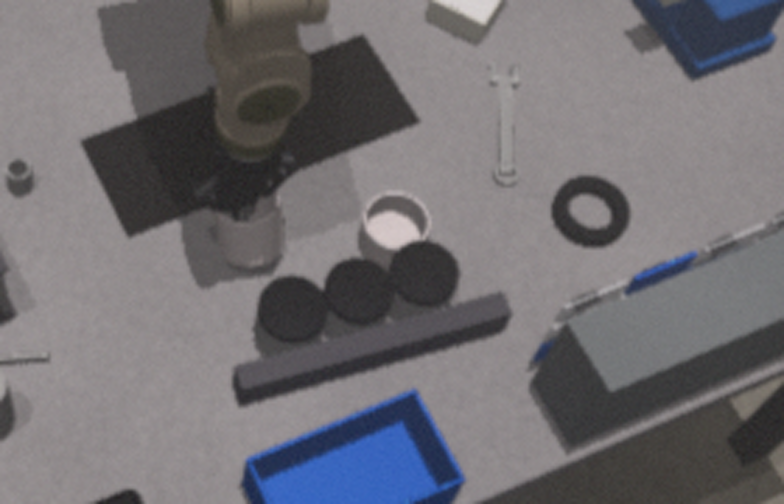

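The bowl is sliding upright in the scene view and the tins have not moved. I'll carry on with the drag.

>>> apply_moves(moves=[-0.3, 0, 0, 0, 0, 0, -0.6, 0, 0, 0, 0, 0, -0.9, 0, 0, 0, 0, 0, -1.2, 0, 0, 0, 0, 0, -1.5, 0, 0, 0, 0, 0, -1.8, 0, 0, 0, 0, 0, -2.1, 0, 0, 0, 0, 0, -2.4, 0, 0, 0, 0, 0, -2.7, 0, 0, 0, 0, 0, -3, 0, 0, 0, 0, 0, -3.3, 0, 0, 0, 0, 0, -3.6, 0, 0, 0, 0, 0, -3.9, 0, 0, 0, 0, 0, -4.2, 0, 0, 0, 0, 0, -4.5, 0, 0, 0, 0, 0, -4.8, 0, 0, 0, 0, 0, -5.1, 0, 0, 0, 0, 0, -5.4, 0, 0, 0, 0, 0, -5.6, 0, 0, 0, 0, 0, -5.8, 0, 0, 0, 0, 0])

```text
clock: 4.85
tcp_pos: [0.424, -0.0196, 0.0368]
orientation: [0.0, 1.0, -0.0, 0.0]
wrist_force: [1.1, 0.6, 1.1]
finger_gap: 0.0
grip_force: 0.8
```

>>> apply_moves(moves=[0.5, 0, 0, 0, 0, 0, 0.8, 0, 0, 0, 0, 0, 0.8, 0, 1.5, 0, 0, 0, 0.8, 0, 3, 0, 0, 0, 0.8, 0, 4.5, 0, 0, 0])

```text
clock: 5.27
tcp_pos: [0.4437, -0.0195, 0.1499]
orientation: [-0.0, 1.0, -0.0, -0.002]
wrist_force: [1.3, -0.1, -0.6]
finger_gap: 0.0001
grip_force: 0.0
```

>>> apply_moves(moves=[8.2, 6.2, 0, 0, 0, 0, 8.2, 6.2, 0, 0, 0, 0, 8.2, 6.2, 0, 0, 0, 0, 8.2, 6.2, 0, 0, 0, 0, 8.2, 6.2, 0, 0, 0, 0, 8.2, 6.2, 0, 0, 0, 0, 8.2, 6.2, 0, 0, 0, 0, 8.2, 6.2, 0, 0, 0, 0, 8.2, 6.2, 0, 0, 0, 0, 8.2, 6.2, 0, 0, 0, 0])

```text
clock: 6.1
tcp_pos: [0.6494, 0.1119, 0.1487]
orientation: [-0.009, 1.0, 0.021, -0.001]
wrist_force: [-0.5, 0.6, 0.1]
finger_gap: -0.0
grip_force: 0.0
```

Run:
```python
from h import *
snap('wrist','w3',scale=1.42);s=status.get_state();print(s['tcp_pos'])
```

```text
[0.64939154 0.11179717 0.14903934]
```

View pics/w3.png

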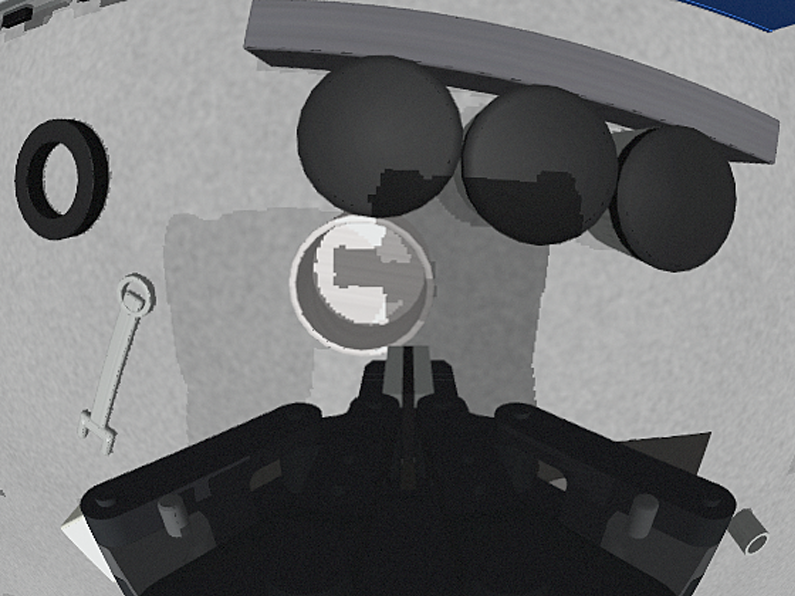

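Run:
```python
from h import *
s=status.get_state();print(s['joint_pos'],s['qvel'],s['orientation'])
for z in (.05,): print(p2w('wrist',np.array([(291,285),(433,285),(361,216),(361,354)])/1.42,z))
```

```text
[0.0407619  0.5122716  0.12430128 1.18476517 0.01793799 3.14057467] [-0.00395833 -0.01208414 -0.00575285 -0.00176739  0.00171612  0.00122877] [-0.00894783  0.99974131  0.02087888 -0.00114757]
[[0.6528 0.1775 0.05  ]
 [0.6562 0.102  0.05  ]
 [0.6907 0.1403 0.05  ]
 [0.6153 0.1392 0.05  ]]
```

>>> apply_moves(moves=[0, 0, 0, 0, 0, 0, 0, 0, 0, 0, 0, 0, 0, 0, 0, 0, 0, 0])

```text
clock: 6.4
tcp_pos: [0.6501, 0.1118, 0.1498]
orientation: [-0.009, 1.0, 0.021, -0.0]
wrist_force: [0.4, 0.4, -0.5]
finger_gap: 0.0001
grip_force: 0.0
```

>>> apply_moves(moves=[0, 0, 0, 0, 0, 1.5, 0, 0, 0, 0, 0, 1.5, 0, 0, 0, 0, 0, 1.5, 0, 0, 0, 0, 0, 1.5, 0, 0, 0, 0, 0, 1.5, 0, 0, 0, 0, 0, 1.5, 0, 0, 0, 0, 0, 1.5, 0, 0, 0, 0, 0, 1.5, 0, 0, 0, 0, 0, 1.5, 0, 0, 0, 0, 0, 1.5, 0, 0, 0, 0, 0, 1.5, 0, 0, 0, 0, 0, 1.5, 0, 0, 0, 0, 0, 1.5, 0, 0, 0, 0, 0, 1.5])

```text
clock: 7.57
tcp_pos: [0.6504, 0.1121, 0.1496]
orientation: [-0.006, 0.718, 0.696, -0.006]
wrist_force: [0.1, 0.2, 0.6]
finger_gap: 0.0001
grip_force: 0.0
```

Run:
```python
from h import *
from scipy.spatial.transform import Rotation as R
s=status.get_state();print(s['tcp_pos'],s['joint_pos'],s['orientation'])
q=s['orientation'];c=R.from_quat([*q[1:],q[0]]);print((R.from_quat([0,1,0,0])*c.inv()).as_rotvec())
```

```text
[0.65043829 0.11207455 0.14961472] [4.86607848e-02 5.28642374e-01 1.52589870e-01 1.21253390e+00
 1.03881761e-03 1.65169606e+00] [-0.00625957  0.71838731  0.69558629 -0.00634091]
[ 0.01414901 -0.01396751  1.60299809]
```

>>> apply_moves(moves=[0, 1.1, 0, 0.014, -0.014, 1.603, 0, 1.1, 0, 0.014, -0.014, 1.603, 0, 1.1, 0, 0.014, -0.014, 1.603, 0, 1.1, 0, 0.014, -0.014, 1.603, 0, 1.1, 0, 0.014, -0.014, 1.603, 0, 1.1, 0, 0.014, -0.014, 1.603, 0, 1.1, 0, 0.014, -0.014, 1.603, 0, 1.1, 0, 0.014, -0.014, 1.603, 0, 1.1, 0, 0.014, -0.014, 1.603, 0, 1.1, 0, 0.014, -0.014, 1.603, 0, 1.1, 0, 0.014, -0.014, 1.603, 0, 1.1, 0, 0.014, -0.014, 1.603, 0, 1.1, 0, 0.014, -0.014, 1.603, 0, 1.1, 0, 0.014, -0.014, 1.603, 0, 1.1, 0, 0.014, -0.014, 1.603, 0, 1.1, 0, 0.014, -0.014, 1.603])

```text
clock: 8.9
tcp_pos: [0.6505, 0.1396, 0.1494]
orientation: [0.0, 0.0, 1.0, -0.0]
wrist_force: [0.7, -0.4, 0.5]
finger_gap: -0.0003
grip_force: 0.0
```

>>> apply_moves(moves=[0, 0, -1.5, 0, 0, 0, 0, 0, -3, 0, 0, 0, 0, 0, -4, 0, 0, 0, 0, 0, -4.55, 0, 0, 0, 0, 0, -4.55, 0, 0, 0, -0.4, 0, -4.55, 0, 0, 0, -0.8, 0, -4.55, 0, 0, 0, -1.0, 0, -4.55, 0, 0, 0, -1.2, 0, -4.55, 0, 0, 0, -1.5, 0, -4.55, 0, 0, 0, -1.8, 0, -4.55, 0, 0, 0, -2.1, 0, -4.55, 0, 0, 0, -2.4, 0, -4.55, 0, 0, 0, -2.7, 0, -4.55, 0, 0, 0, -3, 0, -4.55, 0, 0, 0, -3.3, 0, -4.55, 0, 0, 0, -3.6, 0, -4.55, 0, 0, 0, -3.9, 0, -4.55, 0, 0, 0, -4.2, 0, -4.55, 0, 0, 0, -4.5, 0, -4.55, 0, 0, 0])

```text
clock: 10.57
tcp_pos: [0.5373, 0.1397, 0.0356]
orientation: [0.0, -0.002, 1.0, -0.0]
wrist_force: [1.7, -0.7, 1.2]
finger_gap: -0.0003
grip_force: 0.9
```

>>> apply_moves(moves=[-0.3, 0, 0, 0, 0, 0, -0.6, 0, 0, 0, 0, 0, -0.9, 0, 0, 0, 0, 0, -1.2, 0, 0, 0, 0, 0, -1.5, 0, 0, 0, 0, 0, -1.8, 0, 0, 0, 0, 0, -2.1, 0, 0, 0, 0, 0, -2.4, 0, 0, 0, 0, 0, -2.7, 0, 0, 0, 0, 0, -3, 0, 0, 0, 0, 0, -3.3, 0, 0, 0, 0, 0, -3.6, 0, 0, 0, 0, 0, -3.9, 0, 0, 0, 0, 0, -4.2, 0, 0, 0, 0, 0, -4.4, 0, 0, 0, 0, 0, -4.55, 0, 0, 0, 0, 0])

```text
clock: 11.9
tcp_pos: [0.4233, 0.1397, 0.0355]
orientation: [-0.0, -0.002, 1.0, -0.0]
wrist_force: [1.2, 0.6, -0.4]
finger_gap: 0.0001
grip_force: 0.4
```

>>> apply_moves(moves=[0.5, 0, 0, 0, 0, 0, 0.8, 0, 0, 0, 0, 0, 0.8, 0, 1.5, 0, 0, 0, 0.8, 0, 3, 0, 0, 0, 0.8, 0, 4.5, 0, 0, 0, 0.8, 0, 6, 0, 0, 0, 0.8, 0, 7.5, 0, 0, 0, 0.8, 0, 9, 0, 0, 0])

```text
clock: 12.57
tcp_pos: [0.4439, 0.1396, 0.2624]
orientation: [-0.0, -0.002, 1.0, -0.0]
wrist_force: [0.9, 0.6, -0.6]
finger_gap: 0.0003
grip_force: 0.0
```

Run:
```python
from h import *
s=status.get_state();print(s['tcp_pos'],s['clock'])
snap('wrist','w4',scale=1.42)
```

```text
[0.44390084 0.13962542 0.26236608] 12.5667
```

View pics/w4.png

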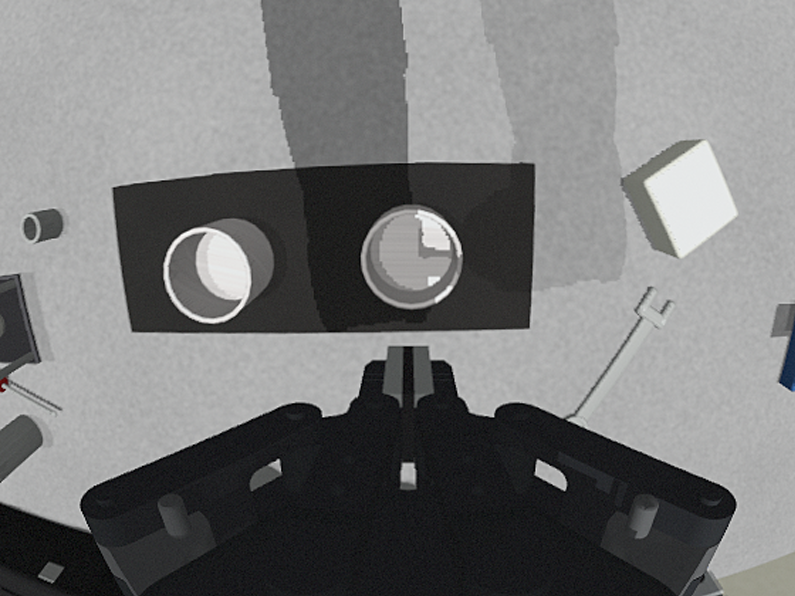

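Both bowls stand upright on the mat. The near-side one (image left, y≈-0.02) is clearly the taller. Next I'll go above the brush.

Run:
```python
from h import *
s=1.42
print('S',p2w('wrist',np.array([(361,257),(461,257),(411,206),(411,308)])/s,.05))
for z in (.065,.08): print('M',p2w('wrist',np.array([(165,275),(250,275),(208,227),(208,323)])/s,z))
```

```text
S [[0.4436 0.1051 0.05  ]
 [0.4433 0.1818 0.05  ]
 [0.4045 0.1432 0.05  ]
 [0.4843 0.1436 0.05  ]]
M [[ 0.4534 -0.0564  0.065 ]
 [ 0.454   0.0199  0.065 ]
 [ 0.4159 -0.0128  0.065 ]
 [ 0.4938 -0.0211  0.065 ]]
M [[ 0.45   -0.0475  0.08  ]
 [ 0.4506  0.0253  0.08  ]
 [ 0.4141 -0.0059  0.08  ]
 [ 0.4885 -0.0138  0.08  ]]
```

>>> apply_moves(moves=[3, -20, 0, 0, 0, 0, 3, -20, 0, 0, 0, 0, 3, -20, 0, 0, 0, 0, 3, -20, 0, 0, 0, 0, 3, -20, 0, 0, 0, 0, 3, -20, 0, 0, 0, 0, 3, -20, 0, 0, 0, 0, 3, -20, 0, 0, 0, 0, 3, -20, 0, 0, 0, 0, 3, -20, 0, 0, 0, 0, 3, -20, 0, 0, 0, 0, 3, -20, 0, 0, 0, 0, 3, -20, 0, 0, 0, 0, 3, -20, 0, 0, 0, 0, 3, -20, 0, 0, 0, 0, 3, -20, 0, 0, 0, 0], claw=100)

```text
clock: 13.95
tcp_pos: [0.5191, -0.3588, 0.2605]
orientation: [-0.0, -0.002, 1.0, 0.0]
wrist_force: [0.7, 0.8, 0.0]
finger_gap: 0.0855
grip_force: 0.0
```

Run:
```python
from h import *
s=status.get_state();print(s['tcp_pos'],s['clock'])
snap('wrist','w5',scale=1.42)
```

```text
[ 0.51911089 -0.35884984  0.26046694] 13.95
```

View pics/w5.png

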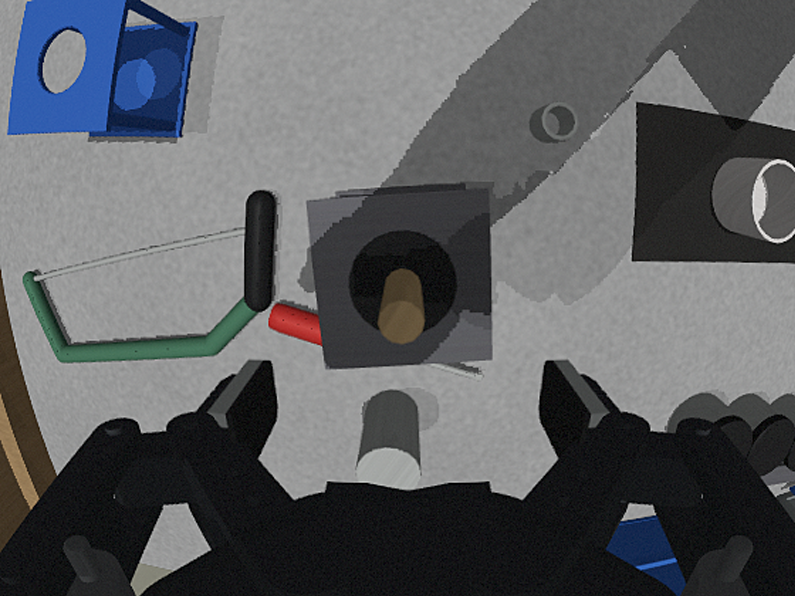

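The handle top is at (402,321) and the flange centre at about (402,285), both centred between the fingers.

Run:
```python
from h import *
s=1.42
print(p2w('wrist',[(402/s,321/s)],.195),p2w('wrist',[(402/s,285/s)],.125), p2w('wrist',np.array([(307,200),(490,188),(492,360),(327,368)])/s,.12).mean(0))
```

```text
[[ 0.5204 -0.3602  0.195 ]] [[ 0.5213 -0.3609  0.125 ]] [ 0.521075 -0.3598    0.12    ]
```

>>> apply_moves(moves=[0.05, -0.05, -1, 0, 0, 0, 0.05, -0.05, -2, 0, 0, 0, 0.05, -0.05, -3, 0, 0, 0, 0.05, -0.05, -3.8, 0, 0, 0, 0.05, -0.05, -4.3, 0, 0, 0, 0.05, -0.05, -4.3, 0, 0, 0, 0.05, -0.05, -4.3, 0, 0, 0])

```text
clock: 14.58
tcp_pos: [0.5205, -0.3598, 0.1533]
orientation: [-0.0, -0.003, 1.0, 0.0]
wrist_force: [-0.4, 0.3, 0.6]
finger_gap: 0.0852
grip_force: 0.0
```

>>> apply_moves(moves=[0, 0, 0, 0, 0, 0, 0, 0, 0, 0, 0, 0, 0, 0, 0, 0, 0, 0, 0, 0, 0, 0, 0, 0, 0, 0, 0, 0, 0, 0, 0, 0, 0, 0, 0, 0, 0, 0, 0, 0, 0, 0, 0, 0, 0, 0, 0, 0, 0, 0, 0, 0, 0, 0, 0, 0, 0, 0, 0, 0, 0, 0, 0, 0, 0, 0, 0, 0, 0, 0, 0, 0], claw=0, newtons=60)

```text
clock: 15.58
tcp_pos: [0.5208, -0.3619, 0.1538]
orientation: [0.001, -0.002, 1.0, -0.001]
wrist_force: [0.3, 0.2, 5.6]
finger_gap: 0.0207
grip_force: 58.8
```

>>> apply_moves(moves=[0, 0, 1, 0, 0, 0, 0, 0, 2, 0, 0, 0, 0, 0, 3, 0, 0, 0, 0, 0, 4, 0, 0, 0, 0, 0, 5, 0, 0, 0, 0, 0, 6, 0, 0, 0, 0, 0, 6.4, 0, 0, 0, 0, 0, 6.4, 0, 0, 0, -0.3, 1.5, 6.4, 0, 0, 0, -0.5, 3, 6.4, 0, 0, 0, -0.7, 4.5, 6.4, 0, 0, 0, -0.9, 6, 6.4, 0, 0, 0, -1.2, 7.5, 6.4, 0, 0, 0, -1.4, 9, 6.4, 0, 0, 0, -1.6, 10.5, 6.4, 0, 0, 0, -1.8, 12, 6.4, 0, 0, 0])

```text
clock: 16.92
tcp_pos: [0.4741, -0.0596, 0.3112]
orientation: [-0.001, -0.002, 1.0, 0.0]
wrist_force: [0.6, 0.0, -1.8]
finger_gap: 0.0208
grip_force: 59.2
```

>>> apply_moves(moves=[-0.2, 1.5, 0, 0, 0, 0, -0.4, 3, 0, 0, 0, 0, -0.6, 4.5, 0, 0, 0, 0, -0.8, 6, 0, 0, 0, 0, -1, 7.5, 0, 0, 0, 0, -1.25, 8.2, 0, 0, 0, 0, -1.25, 8.2, 0, 0, 0, 0, -1.25, 8.2, 0, 0, 0, 0])

```text
clock: 17.58
tcp_pos: [0.4433, 0.1442, 0.3115]
orientation: [-0.001, -0.003, 1.0, -0.001]
wrist_force: [0.5, 0.2, -1.2]
finger_gap: 0.0208
grip_force: 59.3
```

Run:
```python
from h import *
s=status.get_state();print(s['tcp_pos'],s['clock'],s['orientation'])
a=snap('wrist','w6')['image'];b=snap('top','t6')['image'][200:290,160:330]
b=cv2.resize(b,None,fx=3.29,fy=3.29,interpolation=cv2.INTER_CUBIC)[:180,:560]
b=cv2.resize(snap('top','t6')['image'][215:285,170:310],(560,280),interpolation=cv2.INTER_CUBIC)
cv2.imwrite('pics/c6.png',cv2.resize(np.vstack([a,b]),None,fx=.857,fy=.857))
```

```text
[0.44325954 0.14423205 0.31153976] 17.5833 [-1.20323352e-03 -3.23982239e-03  9.99993868e-01 -5.64609118e-04]
```

View pics/c6.png

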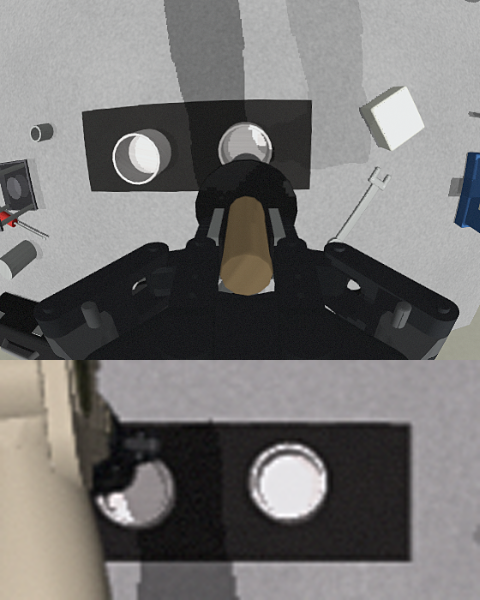

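The wrist view shows S's rim at x 219–271 (about (245,148)) under the brush, and M's rim centred at (137,158), both on the mat.

Run:
```python
from h import *
s=.857
print(p2w('wrist',[(245/s,148/s)],.05),p2w('wrist',[(137/s,158/s)],.065))
```

```text
[[0.4414 0.1438 0.05  ]] [[ 0.4526 -0.0148  0.065 ]]
```

>>> apply_moves(moves=[0, 0, -1.3, 0, 0, 0, 0, 0, -2.6, 0, 0, 0, 0, 0, -3.9, 0, 0, 0, 0, 0, -4.8, 0, 0, 0, 0, 0, -5.5, 0, 0, 0, 0, 0, -6.1, 0, 0, 0, 0, 0, -6.1, 0, 0, 0, 0, 0, -6.1, 0, 0, 0, 0, 0, -6.1, 0, 0, 0])

```text
clock: 18.48
tcp_pos: [0.4451, 0.1428, 0.1614]
orientation: [0.001, -0.001, 1.0, -0.0]
wrist_force: [-0.0, 0.2, -1.2]
finger_gap: 0.0205
grip_force: 59.4
```

>>> apply_moves(moves=[0, 0, -0.15, 0, 0, 0, 0, 0, -0.15, 0, 0, 0, 0, 0, -0.15, 0, 0, 0, 0, 0, 0.8, 0, 0, 0, 0, 0, 1.6, 0, 0, 0, 0, 0, 1.6, 0, 0, 0, 0, 0, 1.6, 0, 0, 0, 0, 0, 0.7, 0, 0, 0, 0, 0, 0, 0, 0, 0, 0, 0, -0.15, 0, 0, 0, 0, 0, -0.15, 0, 0, 0, 0, 0, -0.15, 0, 0, 0])

```text
clock: 19.48
tcp_pos: [0.444, 0.1435, 0.1567]
orientation: [-0.0, -0.002, 1.0, -0.0]
wrist_force: [1.0, 0.6, 0.2]
finger_gap: 0.0208
grip_force: 59.8
```

Run:
```python
from h import *
a=snap('scene','s7')['image'][150:250,220:400]
b=snap('wrist','w7')['image'][80:260]
cv2.imwrite('pics/c7.png',np.vstack([cv2.resize(a,(560,311),interpolation=cv2.INTER_CUBIC),b]))
print(status.get_state()['wrist_force'])
```

```text
[-0.16107828  0.64567583 -1.81889927]
```

View pics/c7.png

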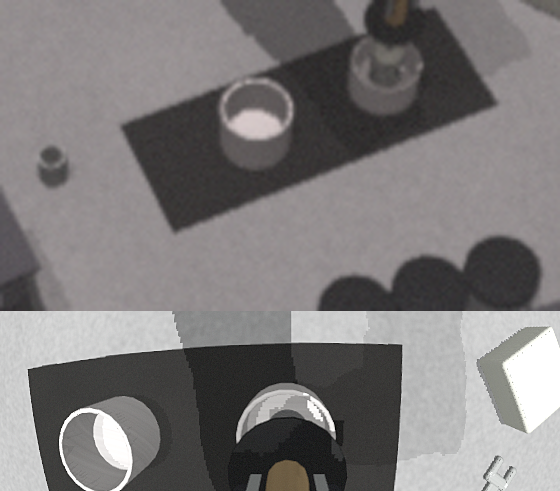

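The brush is centred inside the short bowl, and the mid bowl hasn't moved.

>>> apply_moves(moves=[0, 0, 1.3, 0, 0, 0, 0, 0, 2.6, 0, 0, 0, 0, 0, 3.9, 0, 0, 0, 0, 0, 5, 0, 0, 0, 0.1, -1.3, 5, 0, 0, 0, 0.2, -2.6, 5, 0, 0, 0, 0.3, -3.9, 5, 0, 0, 0, 0.4, -5.2, 5, 0, 0, 0, 0.4, -6.4, 5, 0, 0, 0, 0.4, -6.4, 5, 0, 0, 0, 0.4, -6.4, 5, 0, 0, 0])

```text
clock: 20.5
tcp_pos: [0.4545, -0.0179, 0.2825]
orientation: [0.001, -0.0, 1.0, -0.0]
wrist_force: [-0.3, 0.5, -0.7]
finger_gap: 0.0207
grip_force: 59.5
```

Run:
```python
from h import *
print(status.get_state()['tcp_pos'])
a=snap('scene','s8')['image'][150:250,220:400]
b=snap('wrist','w8')['image'][100:260]
cv2.imwrite('pics/c8.png',np.vstack([cv2.resize(a,(560,311),interpolation=cv2.INTER_CUBIC),b]))
```

```text
[ 0.4545363  -0.0178749   0.28248045]
```

View pics/c8.png

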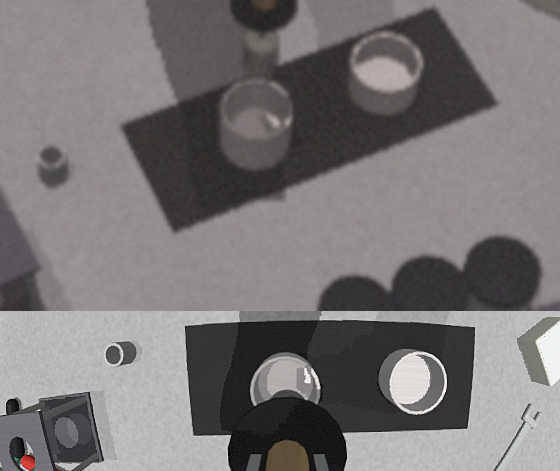

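M's rim is directly under the brush, spanning x 250–321 in the wrist view, and neither bowl has moved. Now I'll descend.

Run:
```python
from h import *
print(p2w('wrist',[(285.5,177)],.065),p2w('wrist',[(416,382-311+100)],.05))
```

```text
[[ 0.4509 -0.0173  0.065 ]] [[0.4442 0.1395 0.05  ]]
```

>>> apply_moves(moves=[-0.1, 0, -1.3, 0, 0, 0, -0.1, 0, -2.6, 0, 0, 0, -0.1, 0, -3.7, 0, 0, 0, -0.1, 0, -4.5, 0, 0, 0, -0.1, 0, -5, 0, 0, 0, -0.1, 0, -5, 0, 0, 0, -0.1, 0, -5, 0, 0, 0, -0.1, 0, -5, 0, 0, 0, -0.1, 0, -3.8, 0, 0, 0, -0.1, 0, -2.7, 0, 0, 0, -0.1, 0, -2.7, 0, 0, 0, -0.1, 0, -2.7, 0, 0, 0, -0.1, 0, -3.8, 0, 0, 0, -0.1, 0, -4.5, 0, 0, 0, -0.1, 0, -5, 0, 0, 0, -0.1, 0, -5, 0, 0, 0, -0.1, 0, -5, 0, 0, 0, -0.1, 0, -5, 0, 0, 0])

```text
clock: 22.1
tcp_pos: [0.452, -0.0165, 0.1573]
orientation: [0.0, -0.002, 1.0, -0.0]
wrist_force: [1.0, 0.8, -0.8]
finger_gap: 0.0207
grip_force: 59.8
```

>>> apply_moves(moves=[0, 0, 0, 0, 0, 0, 0, 0, 1.3, 0, 0, 0, 0, 0, 2.6, 0, 0, 0, 0, 0, 3.9, 0, 0, 0, 0, 0, 5.2, 0, 0, 0, 0, 0, 6.3, 0, 0, 0, 0, 0, 6.3, 0, 0, 0])

```text
clock: 22.68
tcp_pos: [0.4543, -0.017, 0.321]
orientation: [0.005, -0.002, 1.0, -0.001]
wrist_force: [1.5, 0.7, -0.8]
finger_gap: 0.021
grip_force: 59.6
```

Run:
```python
from h import *
print(status.get_state())
```

```text
{'clock': 22.6833, 'joint_pos': array([-2.14149830e-01,  5.67149583e-02, -7.13849503e-02,  1.43136348e+00,
       -3.29682572e-04, -2.17910555e-01]), 'qvel': array([-0.00094155,  0.02676841, -0.11050001, -0.09548868, -0.00012802,
        0.00039572]), 'tau': array([-8.93516187e-02, -3.27936924e+01,  2.95751041e+01,  1.10264204e+00,
       -1.94185576e-02, -1.10840131e-04]), 'tcp_pos': array([ 0.45429896, -0.01703152,  0.32102499]), 'orientation': array([ 0.00549939, -0.0018794 ,  0.99998217, -0.00137563]), 'wrist_force': array([ 1.51214032,  0.67372588, -0.80032272]), 'ft_torque': array([-0.02053542, -0.0452895 , -0.03410617]), 'grip_force': 59.63262319564819, 'finger_gap': 0.020953347889738506}
```

>>> apply_moves(moves=[0.3, -1.5, 0, 0, 0, 0, 0.6, -3, 0, 0, 0, 0, 0.9, -4.5, 0, 0, 0, 0, 1.2, -6, 0, 0, 0, 0, 1.5, -7.5, 0, 0, 0, 0, 1.8, -9, 0, 0, 0, 0, 2.1, -10.5, 0, 0, 0, 0, 2.4, -12, 0, 0, 0, 0, 2.65, -13.2, 0, 0, 0, 0, 2.75, -13.8, 0, 0, 0, 0, 2.75, -13.8, 0, 0, 0, 0, 2.75, -13.8, 0, 0, 0, 0, 2.75, -13.8, 0, 0, 0, 0])

```text
clock: 23.77
tcp_pos: [0.5204, -0.3608, 0.3143]
orientation: [-0.0, -0.002, 1.0, 0.0]
wrist_force: [-0.7, 0.5, -0.5]
finger_gap: 0.0206
grip_force: 59.7
```

Run:
```python
from h import *
print(status.get_state()['tcp_pos'],status.get_state()['orientation'])
a=snap('scene','s9')['image'][170:290,160:300]
b=cv2.resize(snap('top','t9')['image'][190:270,310:400],(360,320),interpolation=cv2.INTER_CUBIC)
cv2.imwrite('pics/c9.png',np.hstack([cv2.resize(a,(373,320),interpolation=cv2.INTER_CUBIC),b]))
```

```text
[ 0.5203602  -0.36081005  0.31428764] [-7.29360183e-05 -1.94664289e-03  9.99998091e-01  1.55183453e-04]
```

View pics/c9.png

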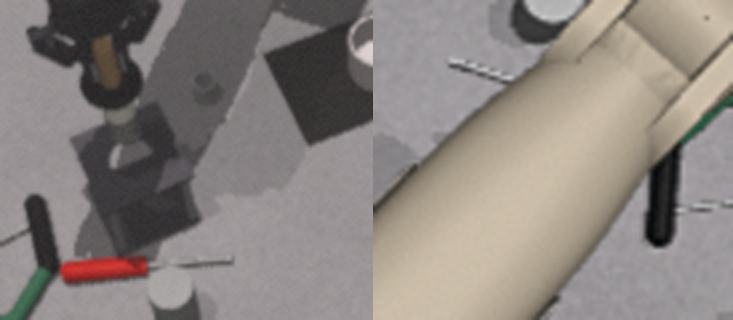

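The brush hangs upright above the stand and the measured pose matches the grasp position. Lowering it now.

>>> apply_moves(moves=[0, 0, -0.8, 0, 0, 0, 0, 0, -1.6, 0, 0, 0, 0, 0, -2.4, 0, 0, 0, 0, 0, -3.2, 0, 0, 0, 0, 0, -4, 0, 0, 0, 0, 0, -4.8, 0, 0, 0, 0, 0, -5.4, 0, 0, 0, 0, 0, -5.9, 0, 0, 0, 0, 0, -6.2, 0, 0, 0, 0, 0, -6.35, 0, 0, 0, 0, 0, -6.4, 0, 0, 0, 0, 0, -6.4, 0, 0, 0])

```text
clock: 24.87
tcp_pos: [0.5208, -0.3613, 0.155]
orientation: [0.0, -0.002, 1.0, -0.0]
wrist_force: [-1.2, -0.7, -1.6]
finger_gap: 0.0209
grip_force: 59.8
```

>>> apply_moves(moves=[0, 0, 0, 0, 0, 0, 0, 0, 0, 0, 0, 0, 0, 0, 0, 0, 0, 0, 0, 0, 0, 0, 0, 0, 0, 0, 0, 0, 0, 0, 0, 0, 0, 0, 0, 0, 0, 0, 0, 0, 0, 0, 0, 0, 0, 0, 0, 0, 0, 0, 0, 0, 0, 0, 0, 0, 0, 0, 0, 0], claw=100)

```text
clock: 25.7
tcp_pos: [0.5205, -0.3615, 0.1543]
orientation: [0.0, -0.002, 1.0, -0.0]
wrist_force: [-0.5, -0.0, 0.9]
finger_gap: 0.0853
grip_force: 0.0
```

>>> apply_moves(moves=[0, 0, 0.5, 0, 0, 0, 0, 0, 1.2, 0, 0, 0, 0, 0, 2.4, 0, 0, 0, 0, 0, 3.6, 0, 0, 0, 0, 0, 4.8, 0, 0, 0, 0, 0, 5.5, 0, 0, 0, 0, 0, 5.5, 0, 0, 0])

```text
clock: 26.28
tcp_pos: [0.5219, -0.3627, 0.2971]
orientation: [0.003, -0.002, 1.0, -0.003]
wrist_force: [-0.2, -0.6, 0.7]
finger_gap: 0.0854
grip_force: 0.0
```

>>> apply_moves(moves=[-1, -1.3, 0, 0, 0, 0, -2, -2.6, 0, 0, 0, 0, -3, -3.9, 0, 0, 0, 0, -4, -5, 0, 0, 0, 0, -5, -6, 0, 0, 0, 0, -6, -6, 0, 0, 0, 0, -7, -6, 0, 0, 0, 0, -7, -6, 0, 0, 0, 0, -7, -6, 0, 0, 0, 0, -7, -6, 0, 0, 0, 0])

```text
clock: 27.12
tcp_pos: [0.3458, -0.5114, 0.2914]
orientation: [0.0, -0.002, 1.0, 0.0]
wrist_force: [0.1, -0.3, -0.7]
finger_gap: 0.0852
grip_force: 0.0
```

Run:
```python
from h import *
snap('top','t10',crop=(170,145,370,280),scale=4)
```

```text
(no output)
```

View pics/t10.png

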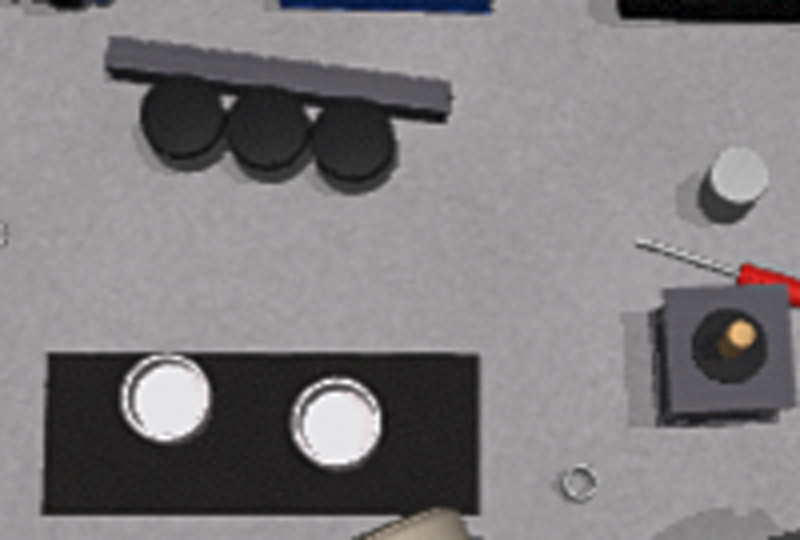

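Brush hangs in its stand exactly as at the start. The short bowl now sits at (166,398), so it seems to have been knocked. I'll check how far.

Run:
```python
from h import *
t=lambda u,v:(u/4+170,v/4+145)
print(p2w('top',t(166,398),.05),p2w('top',t(337,422),.065))
y=np.array([-.0255,.9997]);x=np.array([.9997,.0255]);c=np.array([.4467,.05])
for p in ((p2w('top',t(166,398),.05)[0,:2]),(p2w('top',t(337,422),.065)[0,:2])): print((p-c)@x,(p-c)@y)
print(status.get_state()['qvel'].round(3),status.get_state()['clock'])
```

```text
[[0.4711 0.1342 0.05  ]] [[ 0.4517 -0.0204  0.065 ]]
0.026539780000000034 0.08355254000000001
0.003203300000000005 -0.07050638000000001
[ 0.014  0.004  0.007  0.002 -0.002 -0.002] 27.1667
```

The short bowl was knocked about 27 mm after it had been brushed. It is still well inside the mat (x 0.027, limit 0.07) and 155 mm from the other bowl, so I'm handing in.

```bash
python3 -c "
from workcell import job; print(job.hand_in())"
```

```text
the job is handed in; nothing more can be done
None
```

I handed the job in (no verdict came back): the short and middle bowls (no tall one was there) stand apart on the mat and were brushed shortest first, the brush hangs upright back in its stand, the tins and other things look unmoved, and a knock of about 27 mm to the short bowl after its brushing left it well inside the mat.

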